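Fence in the detergent bottle with the sliding divider

TASK

Fence in the tall detergent bottle before the washer shakes it loose: squeeze the release lever of the sliding divider, keep it squeezed while you slide the divider along its rail towards the tall bottle, then let go and make sure the catch has sprung fully into the notch at that end. The notch is only roughly where the description puts it, so if the catch has landed beside it, ease the divider along gently until the catch drops in. Never force the divider against its catch, and leave the bottle, the tub and the scoop cup standing where they are.

Things in the scene. Friction and masses are not known exactly. Their poses are not given: they have to be found in the camera images.
- rail: aluminium storage rail fixed on the worktop: base plate 122 mm (x) by 530 mm (y), 6 mm thick, with end plates 96 mm high at y = +-258 mm. Origin: centre of the base's underside, on the worktop. Its y axis is the sliding direction; its x axis points away from the robot (yaw within 0.25 rad)
- middle_notch (a point): middle notch (rail x -49, y 0 mm, z 25 mm) of the 26 mm high steel strip along the rail's robot side, x -54 to -44 mm. Three notches, each 13 mm wide: this one and one towards each end. The strip's end pieces are screwed down through long slots: each end notch is anywhere from 75 to 105 mm from this one, and is not measured. Between notches the strip's face is smooth
- divider (a joint): position of the white divider along the rail, m: 0 at the middle notch (start, latched), growing along the rail's +y, stops at +-0.112. A low frame 80 mm (x) by 124 mm (y) with its grey handle in the middle; its floor is 18 mm above the worktop; 4 mm fence plates, 60 mm high above the worktop, at both ends (y +-58 to +-62 mm). Friction 1 N and a little drag
- handle (a point): point on the divider (rail x = 0, axes of the rail), at the height of the handle's top, 85 mm above the worktop, midway along it. Handle: two upright grey plates, 12 mm thick (x), 30 mm wide (y). Fixed plate at x +12 to +24 mm from here, free from 18 mm above the worktop up. 43 mm free (y) between handle and each fence plate. Lever and fixed plate: 50 mm over both let go, 41 mm squeezed
- lever_plate (a point): centre of the top of the release lever plate (moves with it), 85 mm above the worktop; the plate reaches down to 25 mm, free to grip above 40 mm. At x = -20 mm from the handle point when let go, -11 mm fully squeezed (it slides along +x towards the fixed plate). Spring 7 N let go, 11.5 N squeezed
- lever (a joint): travel of the release lever, m: 0 let go, its catch (an upright 9 mm steel pin) 6 mm deep in a notch; 0.009 fully squeezed; the pin clears the strip above 0.006. Let go beside a notch, the pin rests on the strip's face at about 0.006: the divider then slides with 2 to 3 N more drag, until the catch snaps into a notch and stops it hard. Above 20 N on the pin it counts as forced
- tall_bottle: tall grey detergent bottle with a white cap, 68 mm diameter, 200 mm high, loose, standing on the rail's base near one of its ends, about 210 mm from the middle; origin at the centre of its underside
- tub: low white tub with a grey lid, 68 mm diameter, 100 mm high, loose, standing on the rail's base near the other end; origin at the centre of its underside
- scoop_cup: small white measuring cup, 52 mm diameter, 50 mm high, loose on the worktop behind the rail; origin at the centre of its underside
Mind the look-alikes: they are no part of the job. Leave any orange or turquoise look-alike of the tall_bottle alone.

How it is judged:
On the way, in this order (a step that is already met when the one before it is completed fails the run):
1. the release lever is squeezed while the divider is still at its middle notch (value of joint lever above 0.0065 m and value of joint divider between -0.012 and 0.012 m), for 0.1 s.
2. the divider is slid well off the middle notch with the lever still squeezed (value of joint lever above 0.0065 m and (value of joint divider above 0.035 m or value of joint divider below -0.035 m)), for 0.1 s.
At the end, for the whole second after the job is handed in: The divider stands still at the tall bottle's end of the rail (70 mm or more from the middle notch) with its catch fully in the notch there (lever within 1.5 mm of its let-go position); bottle upright and, like the tub, within 15 mm of its starting place, the scoop cup within 20 mm (value of joint lever below 0.0015 m and ((y of tall_bottle in the frame of rail above 0.1 m and value of joint divider above 0.07 m) or (y of tall_bottle in the frame of rail below -0.1 m and value of joint divider below -0.07 m)) and velocity of joint divider between -0.01 and 0.01 m/s and distance of each of tall_bottle, tub from where it was at the start of the episode below 0.015 m and angle between tall_bottle's own z axis and vertical below 0.1 rad and distance of scoop_cup from where it was at the start of the episode below 0.02 m); the robot touches nothing.
It fails at once if the catch is forced: more than 20 N on its pin (contact force between lever_c0 and anything else above 20 N).
It fails at once if the tall bottle or the tub is knocked or tipped (distance of any of tall_bottle, tub from where it was at the start of the episode above 0.02 m or angle between tall_bottle's own z axis and vertical above 0.25 rad).
It fails at once if the scoop cup is knocked away (distance of scoop_cup from where it was at the start of the episode above 0.03 m).
It also fails if it takes over 72 s, if anything falls off the work surface, if the arm or the gripper's body presses on something with over 40 N, if the wrist force passes 120 N, or if a joint passes its speed limit or range.

ROBOT

A 6-joint arm with a two-finger parallel gripper is mounted at the origin on the work surface. World frame = base frame: x ahead of the robot, y to its left, z up, the work surface at z = 0. Lengths are in m, angles in rad, forces in N, time in s.
With the tool pointing down it reaches from about 0.35 to 0.975 m from the base axis. Payload 4.9 kg.
Tool frame: the origin (TCP) lies at the very end of the fingers, on their centre line; the grasp point (between the pads) lies 19 mm behind it (ctrl.grasp_offset is the distance from the TCP to the grasp point, in m); z points along the fingers, y is the line along which they close (so a half turn about z gives the same grasp; the last joint's range is limited). The gripper opens to 85 mm and grips with 20 to 120 N. Pads are 22 mm wide; open, the fingers measure 114 mm over their backs; the gripper's body (76 mm by 85 mm) begins 54 mm behind the grasp point. The pads swing forward as they close: fully open they stand 13 mm farther back than shut.
Start: joints at [-1.388, 0.053, 1.613, -0, 1.476, -0.119], TCP at [0.186, -0.597, 0.231] pointing down, gripper open.
Joint ranges: [-3.01, 3.01], [-1.01, 2.22], [0.06, 2.58], [-1.02, 4.17], [0.09, 2.62], [-3.14, 3.14]. Speed limits (rad/s): [2.57, 2.57, 3.14, 3.14, 3.14, 3.14].

INTERFACE

Orientations are given as a rotation vector (axis times angle).
In Python, from station import ctrl, optics gives the robot as it stands.
- The arm moves only by the shell command python3 -m handwheel 'ROWS' [OPENING] [FORCE]. ROWS is JSON, a list of rows, each an object of numbers: "tx", "ty", "tz": the shift along the tool's x, y, z in mm; "roll": the turn about the tool's z in rad. A call has 1 to 12 rows; each row shifts and turns the commanded pose from where the row before left it, along the tool's axes as they then stand; what a row does not reach is not made up. A row lasts 1/12 s, in which the tool goes at most 41.7 mm and 7.16 degrees, less where a joint would pass 70% of its speed; a pose out of reach is approached as far as the arm can. A call with a gripper value outside its range is refused whole. OPENING is the finger opening in mm, from 0 to 85.4, set as the call begins (- or left out, the last holds). The fingers move at their own pace and stop on an object; FORCE is the grip in N (left out, the last holds). Time passes only in rows, so rows that do not move let the fingers close. It gives the time, the measured TCP pose, the force, the opening and the grip force at its end, in the units of the state.
- ctrl.get_obs(): the state, without advancing time (a new reading comes with each control period).
- optics.get_image(name): name is "scene" or "top" or "wrist"; returns (picture, depth): 384x512x3 uint8, red, green, blue; 384x512 float32, m along the optical axis (not along the pixel's ray), 0 where there is no reading.
- optics.camera_params(name): a dict with "mtx" (3x3 intrinsics, pixels), "k1" (the pictures are not rectified: a ray, as slopes to the right and down, at radius r is drawn at 1 + k1 r^2 times it, then the intrinsics apply), "extrinsics" (4x4, takes a point from camera to world coordinates); the wrist camera has in their place "tool_from_camera" (4x4, takes a point from camera to tool coordinates, whose origin is the TCP and whose axes are the flange's). Camera axes: x right, y down, z forward; pixel columns grow to the right and rows downward; lengths in m; the calibration is good to about 2 mm. A picture is of the moment at which its call begins: read the wrist's pose just before it. camera_params takes no time and is no camera call.
- ctrl.finish_job(): hands the job in; it is judged then, once.
The state is a dict: "t": time; "q": joint angles; "dq": joint speeds; "effort": joint torques, N m; "tool_pos": TCP position; "tool_rot": TCP orientation; "contact_force": force on the tool from outside, world axes, zero at the start; "wrist_torque": the same for the moment, N m; "opening": finger opening in m; "grip_force": force on a finger pad.
Only numpy, scipy, OpenCV 4.12 (cv2) and the standard library are available. Lean on these libraries where they do the work, as an engineer would, in place of code of your own. Each camera call takes 0.05 s, during which the arm holds its last target. There are 200 camera calls.

## Working session

There is one attempt and no reset: what is moved stays moved. The work goes in short steps, Python scripts to look and compute and a shell command to move; the robot and the scene stay as the last step left them, time stands still between calls to the robot, and variables do not carry over. Pictures are saved under pics/ and viewed, at most 10 in all, crops included, and the job is handed in when it is done.

```bash
mkdir -p pics; cat > h.py <<'E'
import numpy as np, cv2
from station import ctrl, optics
def ray(name,u,v):
    p=optics.camera_params(name);K=np.array(p["mtx"]);k=p["k1"]
    d=cv2.undistortPoints(np.array([[[u,v]]],float),K,np.array([k,0,0,0,0.]))[0,0]
    return np.array([d[0],d[1],1.])
def T(name,obs=None):
    p=optics.camera_params(name)
    if name!="wrist": return np.array(p["extrinsics"])
    M=np.eye(4);M[:3,:3]=cv2.Rodrigues(np.array(obs["tool_rot"],float))[0];M[:3,3]=obs["tool_pos"]
    return M@np.array(p["tool_from_camera"])
def cloud(name,dep,M):
    h,w=dep.shape;vv,uu=np.mgrid[:h,:w]
    p=optics.camera_params(name)
    d=cv2.undistortPoints(np.stack([uu.ravel(),vv.ravel()],1)[:,None].astype(float),np.array(p["mtx"]),np.array([p["k1"],0,0,0,0.]))[:,0]
    P=np.c_[d,np.ones(len(d))]*dep.reshape(-1,1)
    return (P@M[:3,:3].T+M[:3,3]).reshape(h,w,3)
E
python3 - <<'E'
from h import *
o=ctrl.get_obs();print(o)
for n in("scene","top","wrist"):
    im,d=optics.get_image(n);np.savez("d_%s.npz"%n,im=im,d=d,c=cloud(n,d,T(n,o)));cv2.imwrite(f"pics/{n}0.png",im[:,:,::-1])
E
```

```text
{'t': 0.0, 'q': array([-1.38802786e+00,  5.33540551e-02,  1.61429621e+00,  3.61837726e-05,
        1.47604321e+00, -1.18962764e-01]), 'dq': array([ 1.50958498e-03, -1.08724194e-04,  1.48118357e-04, -3.30745686e-04,
        5.83985818e-05,  1.11933342e-04]), 'effort': array([-1.13600130e-03, -3.93684232e+01, -3.70175028e+01, -2.46050768e-04,
        7.02219957e-03, -6.47189822e-07]), 'tool_pos': array([ 0.18564965, -0.59612595,  0.23006346]), 'tool_rot': array([-3.10383218e+00, -4.71841319e-01,  4.86799379e-05]), 'contact_force': array([-0.35010802,  0.45585946,  0.12909862]), 'wrist_torque': array([ 0.02962904, -0.07638895, -0.03196679]), 'grip_force': 0.0, 'opening': 0.08540564499408505}
```

View pics/scene0.png

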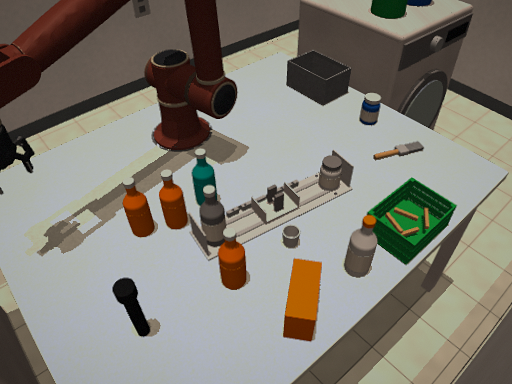

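View pics/top0.png

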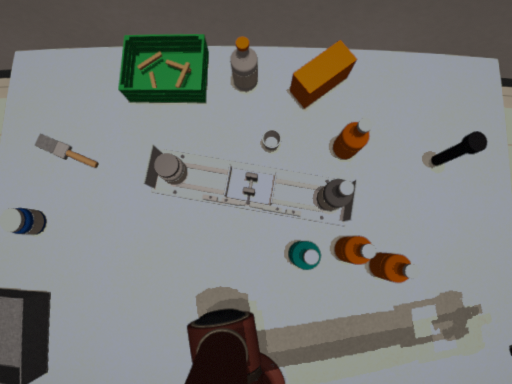

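The grey white-capped bottle is on the rail at top (340,193), scene (212,220), which is the -y end. The tub is at top (170,165), the handle at top (251,182) and the cup at top (271,140). Look-alikes (top pixels): turquoise (305,255), orange (352,140), (355,250) and (393,267), and a grey bottle with an orange cap off the rail (244,65). The rail bottle is the one I want. I'll check it with a close crop and the measurements.

```bash
python3 - <<'E'
from h import *
a=np.load("d_top.npz");c=a["c"];im=a["im"]
s=np.load("d_scene.npz");cs=s["c"]
crop=cv2.resize(im[130:240,140:370,::-1],None,fx=3.4,fy=3.4,interpolation=cv2.INTER_CUBIC);cv2.imwrite("pics/c1.png",crop)
for u,v in[(251,175),(249,190),(250,182),(340,193),(345,188),(170,160),(271,136),(304,256),(311,257)]: print("top",u,v,c[v,u].round(4))
for u,v in[(279,200),(271,195),(212,215),(209,190),(331,160),(291,231)]: print("scene",u,v,cs[v,u].round(4))
# handle tops & fences from clouds: points near handle
for n,C in(("top",c),("scene",cs)):
    h0=c[176,251]; m=(np.linalg.norm(C[...,:2]-h0[:2],axis=-1)<.06)&(C[...,2]>.075)&(C[...,2]<.1)
    P=C[m];print(n,len(P),P.mean(0).round(4),P.min(0).round(4),P.max(0).round(4))
E
```

```text
top 251 175 [ 0.549  -0.0042  0.0839]
top 249 190 [ 5.114e-01 -3.000e-04  8.410e-02]
top 250 182 [ 0.5379 -0.0009  0.0439]
top 340 193 [ 0.4949 -0.2014  0.1861]
top 345 188 [ 0.5031 -0.2076  0.2064]
top 170 160 [0.5787 0.195  0.1033]
top 271 136 [ 0.6734 -0.0538  0.0052]
top 304 256 [ 0.359  -0.1226  0.1995]
top 311 257 [ 0.3573 -0.137   0.2011]
scene 279 200 [ 0.5557 -0.0084  0.0635]
scene 271 195 [ 0.5171 -0.0054  0.0531]
scene 212 215 [ 0.5315 -0.2282  0.1377]
scene 209 190 [ 0.5078 -0.2133  0.2027]
scene 331 160 [0.564  0.2045 0.1053]
scene 291 231 [ 0.644  -0.0413  0.0261]
top 122 [ 0.5302 -0.0018  0.0828] [ 0.5047 -0.019   0.0752] [0.5566 0.0149 0.0867]
scene 87 [ 0.5353 -0.0065  0.0818] [ 0.5072 -0.0228  0.0751] [0.5591 0.0124 0.0871]
```

View pics/c1.png

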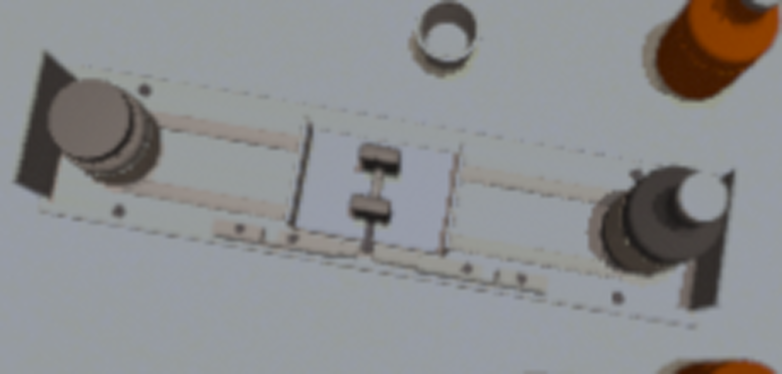

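The crop confirms the choice: a grey bottle with a white cap stands on the rail's right (-y) end. The slit at crop (497,275) in the strip looks like the end notch, about 105 mm out. Next I move over the handle with the arm raised.

```bash
python3 -m handwheel '[{"tz":-40},{"tz":-40},{"tz":-40},{"tx":28,"ty":-26},{"tx":28,"ty":-26},{"tx":28,"ty":-26},{"tx":28,"ty":-26},{"tx":28,"ty":-26},{"tx":28,"ty":-26},{"tx":28,"ty":-26},{"tx":28,"ty":-26},{"tx":28,"ty":-26}]' 85 20
python3 -m handwheel '[{"tx":26,"ty":-24},{"tx":26,"ty":-24},{"tx":26,"ty":-24},{"tx":26,"ty":-24},{"tx":26,"ty":-24},{"tx":26,"ty":-24},{"tx":26,"ty":-24},{"tx":26,"ty":-24},{"roll":-0.12},{"roll":-0.12},{"roll":-0.12},{"roll":-0.12}]'
python3 -m handwheel '[{"roll":-0.12},{"roll":-0.12},{"roll":-0.12},{"roll":-0.12},{"roll":-0.12},{},{}]'
python3 - <<'E'
from h import *
n="wrist";o=ctrl.get_obs();print(o["q"].round(3),o["contact_force"])
im,d=optics.get_image(n);c=cloud(n,d,T(n,o));np.savez("d_w1.npz",im=im,d=d,c=c);cv2.imwrite(f"pics/w1.png",im[:,:,::-1])
print(T(n,o).round(3))
E
```

```text
[-1.388  0.053  1.614 -0.     1.476 -0.119] [ 0.08028298 -0.27585779 -0.37988466]
[[ 0.299 -0.916 -0.266  0.254]
 [-0.954 -0.287 -0.082 -0.576]
 [-0.002  0.278 -0.96   0.374]
 [ 0.     0.     0.     1.   ]]$[0]: bad value
$[0]: bad value
$[0]: bad value
```

View pics/w1.png

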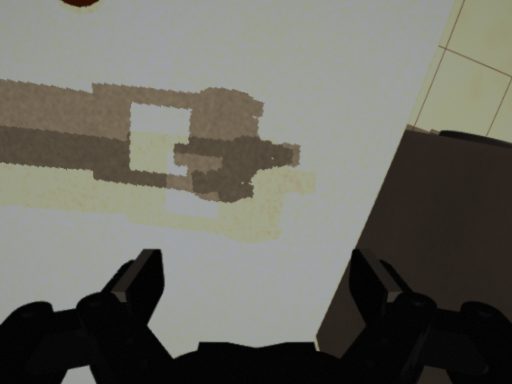

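The arm did not move. It seems every row needs all the keys (the picture shows only the worktop and the fingers).

```bash
python3 -m handwheel '[{"tx":0,"ty":0,"tz":-40,"roll":0},{"tx":0,"ty":0,"tz":-40,"roll":0},{"tx":0,"ty":0,"tz":-40,"roll":0},{"tx":28,"ty":-26,"tz":0,"roll":0},{"tx":28,"ty":-26,"tz":0,"roll":0},{"tx":28,"ty":-26,"tz":0,"roll":0},{"tx":28,"ty":-26,"tz":0,"roll":0},{"tx":28,"ty":-26,"tz":0,"roll":0},{"tx":28,"ty":-26,"tz":0,"roll":0},{"tx":28,"ty":-26,"tz":0,"roll":0},{"tx":28,"ty":-26,"tz":0,"roll":0},{"tx":28,"ty":-26,"tz":0,"roll":0}]' 85 20
```

```text
t: 1.2
tool_pos: [0.3572, -0.2966, 0.3512]
tool_rot: [3.106, 0.471, 0.0]
contact_force: [1.1, -0.6, -0.3]
opening: 0.085
grip_force: 0.0
```

```bash
python3 -m handwheel '[{"tx":26,"ty":-24,"tz":0,"roll":0},{"tx":26,"ty":-24,"tz":0,"roll":0},{"tx":26,"ty":-24,"tz":0,"roll":0},{"tx":26,"ty":-24,"tz":0,"roll":0},{"tx":26,"ty":-24,"tz":0,"roll":0},{"tx":26,"ty":-24,"tz":0,"roll":0},{"tx":26,"ty":-24,"tz":0,"roll":0},{"tx":0,"ty":0,"tz":0,"roll":-0.12},{"tx":0,"ty":0,"tz":0,"roll":-0.12},{"tx":0,"ty":0,"tz":0,"roll":-0.12},{"tx":0,"ty":0,"tz":0,"roll":-0.12},{"tx":0,"ty":0,"tz":0,"roll":-0.12}]'
python3 -m handwheel '[{"tx":0,"ty":0,"tz":0,"roll":-0.12},{"tx":0,"ty":0,"tz":0,"roll":-0.12},{"tx":0,"ty":0,"tz":0,"roll":-0.12},{"tx":0,"ty":0,"tz":0,"roll":-0.12},{"tx":0,"ty":0,"tz":0,"roll":0},{"tx":0,"ty":0,"tz":0,"roll":0}]'
python3 - <<'E'
from h import *
n="wrist";o=ctrl.get_obs();print(o["q"].round(3),o["contact_force"])
im,d=optics.get_image(n);c=cloud(n,d,T(n,o));np.savez("d_w2.npz",im=im,d=d,c=c);cv2.imwrite(f"pics/w2.png",im[:,:,::-1])
print(T(n,o).round(3))
E
```

```text
t: 2.2
tool_pos: [0.4806, -0.0837, 0.351]
tool_rot: [-2.823, -1.378, 0.001]
contact_force: [-0.2, 0.2, 0.4]
opening: 0.0848
grip_force: 0.0
t: 2.7
tool_pos: [0.4806, -0.0839, 0.3511]
tool_rot: [-2.424, -1.998, 0.0]
contact_force: [-1.4, -0.2, -0.4]
opening: 0.0847
grip_force: 0.0
[-0.325 -0.322  1.757  0.     1.708 -0.133] [-1.3727952  -0.18018411 -0.44880597]
[[ 0.982 -0.182 -0.053  0.494]
 [-0.189 -0.943 -0.274 -0.015]
 [ 0.     0.279 -0.96   0.495]
 [ 0.     0.     0.     1.   ]]
```

View pics/w2.png

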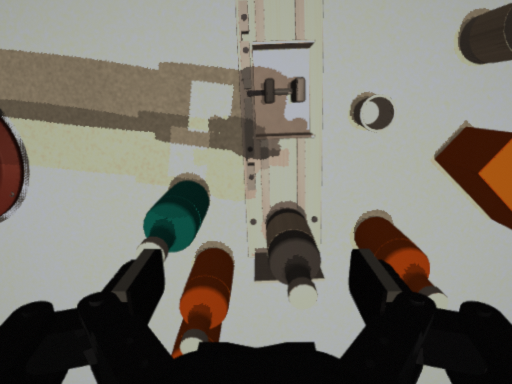

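The wrist view shows the handle at (283,90), with the lever plate at (269,90), the fixed plate at (298,90) and fence plates at rows 45 and 133. The strip runs along column 250, the bottle is at (293,245), and the bottle-side notch is near (251,164). The rail is nearly vertical in the image.

```bash
python3 - <<'E'
from h import *
a=np.load("d_w2.npz");im,d,c=a["im"],a["d"],a["c"]
M=np.eye(4);o=ctrl.get_obs();M=T("wrist",o)
def at(u,v,z):
    r=M[:3,:3]@ray("wrist",u,v);return M[:3,3]+r*(z-M[2,3])/r[2]
# handle plates from depth
for (u0,u1) in((262,277),(288,307)):
    P=c[72:108,u0:u1].reshape(-1,3);P=P[(P[:,2]>.079)&(P[:,2]<.095)]
    print(len(P),P.mean(0).round(4),np.ptp(P,axis=0).round(4))
g=cv2.cvtColor(im,cv2.COLOR_RGB2GRAY).astype(float)
# rail right edge by gradient
E=[]
for v in list(range(5,40))+list(range(45,200,3)):
    row=cv2.GaussianBlur(g[v:v+1],(5,1),0)[0];u=315+np.argmax(np.abs(np.gradient(row))[315:330]);E.append(at(u,v,.006))
E=np.array(E);vx,vy,x0,y0=cv2.fitLine(E[:,:2].astype(np.float32),cv2.DIST_HUBER,0,.001,.001).ravel()
print("edge dir yaw",np.arctan2(-vx*np.sign(vy),abs(vy)),x0,y0)
# bottle axis etc
for u,v in[(283,90)]:print(at(u,v,.085))
e=cv2.resize(im[0:280,225:335,::-1],None,fx=2.1,fy=2.1,interpolation=cv2.INTER_CUBIC)
z=cv2.resize(im[80:200,238:268,::-1],None,fx=4.9,fy=4.9,interpolation=cv2.INTER_CUBIC)
H=588;cv2.imwrite("pics/c2.png",np.hstack([e[:H],z[:H]]))
for v in(93,152,164,178):print(v,at(250,v,.026).round(4))
E
```

```text
247 [ 5.139e-01 -4.000e-04  8.560e-02] [0.0148 0.0304 0.0086]
241 [ 0.5503 -0.0061  0.0856] [0.0148 0.0294 0.0067]
edge dir yaw -0.14661403 0.596983 -0.0012360733
[ 0.53028268 -0.00324824  0.085     ]
93 [0.489  0.0031 0.026 ]
152 [ 0.4728 -0.079   0.026 ]
164 [ 0.4693 -0.0966  0.026 ]
178 [ 0.4651 -0.1176  0.026 ]
```

View pics/c2.png

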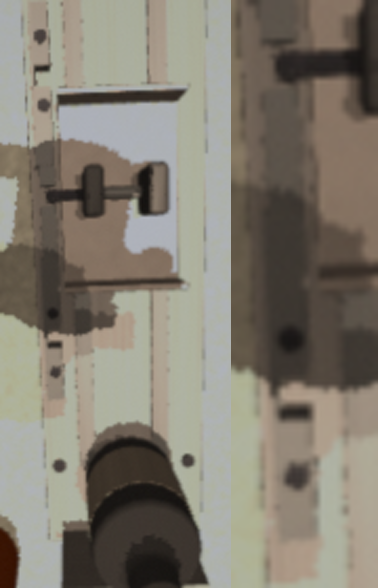

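```bash
python3 - <<'E'
from h import *
a=np.load("d_w2.npz");im,c=a["im"],a["c"];g=cv2.cvtColor(im,cv2.COLOR_RGB2GRAY)
Y=np.array([np.sin(.147),np.cos(.147)]);X=np.array([Y[1],-Y[0]]);h=np.array([.5302,-.0030])
for u in(248,250,252,254): print(u,[(int(v),int(g[v,u]),int(1000*c[v,u,2]),int(round(1000*(c[v,u,:2]-h)@Y)),int(round(1000*(c[v,u,:2]-h)@X))) for v in range(154,176)])
t=np.load("d_top.npz");C=t["c"].reshape(-1,3);gg=cv2.cvtColor(t["im"],cv2.COLOR_RGB2GRAY).ravel()
l=(C[:,:2]-h)@np.c_[X,Y];m=(abs(l[:,0]+47)<99)&(abs(l[:,0]+.048)<.004)&(l[:,1]<-.07)&(l[:,1]>-.125)
print([(int(1000*l[i,0]),int(1000*l[i,1]),int(1000*C[i,2]),int(gg[i])) for i in np.where(m)[0]])
E
```

```text
248 [(154, 54, 26, -86, -49), (155, 55, 27, -88, -49), (156, 56, 26, -89, -49), (157, 67, 6, -94, -50), (158, 83, 6, -96, -50), (159, 136, 5, -97, -50), (160, 151, 6, -99, -50), (161, 138, 7, -100, -50), (162, 115, 7, -102, -50), (163, 70, 10, -103, -50), (164, 50, 17, -103, -50), (165, 76, 494, -17, -34), (166, 126, 27, -104, -50), (167, 139, 26, -106, -50), (168, 140, 26, -107, -50), (169, 139, 26, -109, -50), (170, 139, 27, -110, -50), (171, 140, 26, -112, -50), (172, 139, 27, -113, -50), (173, 138, 26, -115, -50), (174, 137, 28, -116, -50), (175, 132, 25, -118, -50)]
250 [(154, 55, 26, -86, -46), (155, 55, 25, -88, -46), (156, 59, 27, -89, -46), (157, 76, 6, -94, -47), (158, 133, 6, -96, -47), (159, 153, 5, -97, -47), (160, 157, 6, -99, -47), (161, 152, 6, -100, -47), (162, 100, 6, -102, -47), (163, 54, 10, -103, -47), (164, 43, 18, -103, -47), (165, 81, 28, -102, -47), (166, 128, 26, -104, -47), (167, 140, 27, -106, -47), (168, 140, 26, -107, -47), (169, 139, 25, -109, -47), (170, 139, 28, -110, -47), (171, 140, 27, -112, -47), (172, 140, 26, -114, -47), (173, 135, 28, -115, -47
[... 1765 characters left out ...]
, 27, 151), (-44, -111, 24, 150), (-44, -113, 24, 144), (-49, -89, 4, 146), (-49, -91, 8, 151), (-48, -94, 4, 152), (-48, -97, 7, 150), (-47, -99, 5, 120), (-49, -101, 24, 114), (-48, -103, 23, 142), (-48, -106, 24, 149), (-48, -108, 27, 150), (-47, -111, 23, 149), (-47, -114, 25, 137), (-46, -116, 26, 101), (-46, -119, 22, 91), (-46, -121, 29, 109), (-45, -124, 26, 143), (-50, -97, 1, 136), (-50, -100, 5, 115), (-51, -101, 24, 123), (-51, -104, 24, 140), (-51, -106, 25, 147), (-50, -109, 25, 149), (-50, -112, 23, 147), (-49, -114, 27, 139), (-49, -117, 25, 108), (-48, -119, 25, 88), (-48, -122, 23, 105), (-48, -124, 27, 142), (-51, -117, 24, 123), (-51, -120, 24, 106), (-50, -122, 24, 129)]
```

Measured in the rail frame, the notch runs from -90.5 to -103, so its centre is about -97 mm. The handle middle is at (0.531,-0.003) and the rail yaw is -0.15. I align and descend partway.

```bash
python3 -m handwheel '[{"tx":0,"ty":0,"tz":0,"roll":-0.04},{"tx":22,"ty":11,"tz":0,"roll":0},{"tx":22,"ty":11,"tz":0,"roll":0},{"tx":22,"ty":10,"tz":0,"roll":0},{"tx":22,"ty":10,"tz":0,"roll":0},{"tx":0,"ty":0,"tz":35,"roll":0},{"tx":0,"ty":0,"tz":35,"roll":0},{"tx":0,"ty":0,"tz":35,"roll":0},{"tx":0,"ty":0,"tz":35,"roll":0},{"tx":0,"ty":0,"tz":30,"roll":0},{"tx":0,"ty":0,"tz":0,"roll":0},{"tx":0,"ty":0,"tz":0,"roll":0}]'
python3 - <<'E'
from h import *
n="wrist";o=ctrl.get_obs()
im,d=optics.get_image(n);c=cloud(n,d,T(n,o));cv2.imwrite("pics/w3.png",im[:,:,::-1])
h=np.array([.531,-.003]);m=(np.linalg.norm(c[...,:2]-h,axis=-1)<.045)&(c[...,2]>.08)&(c[...,2]<.092)
m=m.astype(np.uint8);k,l,s,ce=cv2.connectedComponentsWithStats(m)
for i in range(1,k):
    if s[i,4]>80: P=c[l==i];print(s[i],np.median(P,0).round(4),((P.min(0)+P.max(0))/2).round(4))
R=cv2.Rodrigues(o["tool_rot"])[0];print(R.round(4),o["tool_pos"])
E
```

```text
t: 3.75
tool_pos: [0.534, -0.0029, 0.1797]
tool_rot: [-2.38, -2.046, 0.004]
contact_force: [0.2, -0.2, 0.8]
opening: 0.0852
grip_force: 0.0
[223 179  16  38 560] [0.5146 0.0008 0.0857] [0.5143 0.     0.0842]
[271 179  16  38 564] [ 0.5516 -0.005   0.0857] [ 0.5514 -0.0059  0.0841]
[[ 1.498e-01  9.887e-01 -4.200e-03]
 [ 9.887e-01 -1.498e-01  6.000e-04]
 [ 0.000e+00 -4.200e-03 -1.000e+00]] [ 0.53403584 -0.0029204   0.17968551]
```

View pics/w3.png

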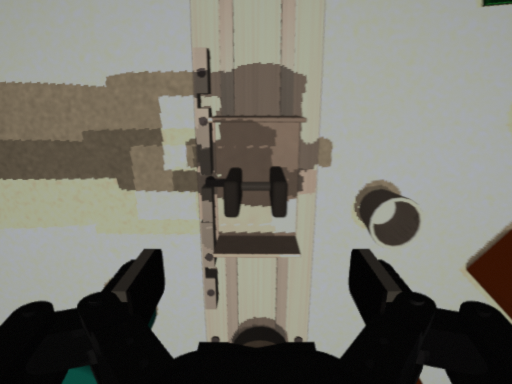

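The wrist view shows the two plates at (232,190) and (279,190), the fences at rows 118 and 243, and the fingers on either side. Tool centre is well placed, so I shift 3 mm towards the fixed plate, descend, then squeeze.

```bash
python3 -m handwheel '[{"tx":0,"ty":3,"tz":20,"roll":0},{"tx":0,"ty":0,"tz":25,"roll":0},{"tx":0,"ty":0,"tz":25,"roll":0},{"tx":0,"ty":0,"tz":25,"roll":0},{"tx":0,"ty":0,"tz":20,"roll":0},{"tx":0,"ty":0,"tz":12,"roll":0},{"tx":0,"ty":0,"tz":8,"roll":0},{"tx":0,"ty":0,"tz":0,"roll":0},{"tx":0,"ty":0,"tz":0,"roll":0}]'
python3 -m handwheel '[{"tx":0,"ty":0,"tz":0,"roll":0},{"tx":0,"ty":0,"tz":0,"roll":0},{"tx":0,"ty":0,"tz":0,"roll":0},{"tx":0,"ty":0,"tz":0,"roll":0},{"tx":0,"ty":0,"tz":0,"roll":0},{"tx":0,"ty":0,"tz":0,"roll":0},{"tx":0,"ty":0,"tz":0,"roll":0},{"tx":0,"ty":0,"tz":0,"roll":0}]' 37 28
```

```text
t: 4.55
tool_pos: [0.5396, -0.0038, 0.048]
tool_rot: [2.379, 2.048, 0.003]
contact_force: [0.6, -1.0, 0.2]
opening: 0.0847
grip_force: 0.0
t: 5.22
tool_pos: [0.537, -0.0033, 0.0472]
tool_rot: [-2.379, -2.048, 0.004]
contact_force: [-6.2, 1.2, 5.6]
opening: 0.0398
grip_force: 31.9
```

Squeezed: opening 39.8 mm with a solid 32 N grip. Now I slide.

```bash
python3 -m handwheel '[{"tx":-4,"ty":0,"tz":0,"roll":0},{"tx":-8,"ty":0,"tz":0,"roll":0},{"tx":-8,"ty":0,"tz":0,"roll":0},{"tx":-8,"ty":0,"tz":0,"roll":0},{"tx":-8,"ty":0,"tz":0,"roll":0},{"tx":-8,"ty":0,"tz":0,"roll":0},{"tx":-8,"ty":0,"tz":0,"roll":0},{"tx":-8,"ty":0,"tz":0,"roll":0},{"tx":-8,"ty":0,"tz":0,"roll":0},{"tx":-4,"ty":0,"tz":0,"roll":0},{"tx":0,"ty":0,"tz":0,"roll":0},{"tx":0,"ty":0,"tz":0,"roll":0}]'
python3 - <<'E'
from h import *
o=ctrl.get_obs();p=o["tool_pos"];print(p,o["contact_force"],o["opening"],((p-np.array([.537,-.0033,0]))[:2]@[.1498,.9887]))
im,d=optics.get_image("wrist");c=cloud("wrist",d,T("wrist",o));np.savez("d_w4.npz",im=im,d=d,c=c)
t,td=optics.get_image("top");np.savez("d_t4.npz",im=t,c=cloud("top",td,T("top")))
a=cv2.resize(t[150:230,200:370,::-1],(800,300),interpolation=cv2.INTER_CUBIC)
cv2.imwrite("pics/w4.png",np.vstack([cv2.resize(im[:,:,::-1],(400,300)).repeat(1,0) if 0 else np.hstack([cv2.resize(im[:,:,::-1],(400,300)),np.zeros((300,400,3),np.uint8)]),a]))
E
```

```text
t: 6.22
tool_pos: [0.5261, -0.075, 0.0473]
tool_rot: [-2.379, -2.047, 0.005]
contact_force: [-8.2, 0.8, 6.5]
opening: 0.0398
grip_force: 31.0
[ 0.52606998 -0.07501358  0.04725571] [-8.20864317  0.75672008  6.52349935] 0.03982729862211665 -0.0725405382972237
```

View pics/w4.png

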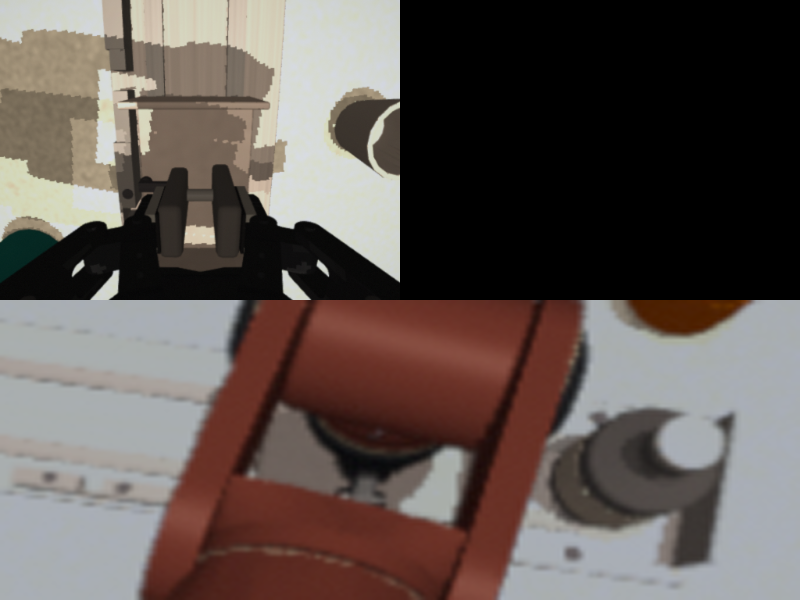

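The divider travelled with the gripper; the pin at (145,182) is clear of the strip. Before the last 23 mm I check how high the wrist parts near the bottle are.

```bash
python3 - <<'E'
from h import *
c=np.load("d_t4.npz")["c"]
for n,C in(("top",c),("scene",None)):
    if C is None:
        s,d=optics.get_image("scene");C=cloud("scene",d,T("scene"))
    Y=np.array([.1498,.9887]);X=np.array([Y[1],-Y[0]]);l=(C[...,:2]-[.5312,-.0032])@np.c_[X,Y]
    m=(abs(l[...,0])<.15)&(C[...,2]>.09)&(l[...,1]>-.3)&(l[...,1]<-.0)
    for y0 in np.arange(-.25,-.06,.015):
        z=C[...,2][m&(l[...,1]>=y0)&(l[...,1]<y0+.015)]
        if len(z):print(n,round(y0,3),len(z),z.min().round(3),np.percentile(z,50).round(3),z.max().round(3))
# pin vs notch in the wrist picture: fence position along rail
a=np.load("d_w4.npz");c=a["c"];l=(c[...,:2]-[.5312,-.0032])@np.c_[X,Y]
m=(c[...,2]>.053)&(c[...,2]<.064)&(abs(l[...,0])<.03)&(l[...,1]>-.03);print("fence y",np.median(l[m][:,1]),m.sum())
E
```

```text
top -0.25 257 0.091 0.128 0.201
top -0.235 270 0.09 0.146 0.205
top -0.22 344 0.09 0.143 0.208
top -0.205 320 0.092 0.148 0.207
top -0.19 216 0.091 0.131 0.151
top -0.175 78 0.118 0.173 0.202
top -0.16 118 0.108 0.149 0.202
top -0.145 111 0.122 0.336 0.356
top -0.13 344 0.113 0.371 0.404
top -0.115 1004 0.193 0.389 0.413
top -0.1 838 0.116 0.366 0.44
top -0.085 974 0.1 0.366 0.454
top -0.07 1032 0.092 0.366 0.462
scene -0.25 165 0.09 0.128 0.201
scene -0.235 251 0.09 0.146 0.207
scene -0.22 240 0.09 0.156 0.208
scene -0.205 169 0.091 0.134 0.207
scene -0.19 165 0.091 0.128 0.199
scene -0.175 191 0.094 0.149 0.202
scene -0.16 133 0.091 0.142 0.202
scene -0.145 303 0.091 0.329 0.362
scene -0.13 557 0.124 0.363 0.407
scene -0.115 713 0.176 0.342 0.412
scene -0.1 746 0.093 0.323 0.443
scene -0.085 944 0.09 0.29 0.457
scene -0.07 717 0.097 0.357 0.466
fence y -0.012319090862705884 1651
```

The wrist parts are above 0.33 m, well clear of the 0.2 m bottle. I finish the slide to about -95.5 mm and open to 46 mm. If the catch has dropped in, the lever will still press the pads.

```bash
python3 -m handwheel '[{"tx":-5,"ty":0,"tz":0,"roll":0},{"tx":-6,"ty":0,"tz":0,"roll":0},{"tx":-6,"ty":0,"tz":0,"roll":0},{"tx":-4,"ty":0,"tz":0,"roll":0},{"tx":-2,"ty":0,"tz":0,"roll":0},{"tx":0,"ty":0,"tz":0,"roll":0},{"tx":0,"ty":0,"tz":0,"roll":0},{"tx":0,"ty":0,"tz":0,"roll":0}]'
python3 -m handwheel '[{"tx":0,"ty":0,"tz":0,"roll":0},{"tx":0,"ty":0,"tz":0,"roll":0},{"tx":0,"ty":0,"tz":0,"roll":0},{"tx":0,"ty":0,"tz":0,"roll":0},{"tx":0,"ty":0,"tz":0,"roll":0},{"tx":0,"ty":0,"tz":0,"roll":0}]' 46 20
```

```text
t: 7.03
tool_pos: [0.5226, -0.0976, 0.0472]
tool_rot: [-2.379, -2.047, 0.005]
contact_force: [-8.2, -0.0, 6.8]
opening: 0.0398
grip_force: 30.8
t: 7.53
tool_pos: [0.5213, -0.0972, 0.046]
tool_rot: [-2.376, -2.047, 0.008]
contact_force: [-10.1, 0.8, 4.3]
opening: 0.0462
grip_force: 4.9
```

```bash
python3 -m handwheel '[{"tx":0,"ty":0,"tz":0,"roll":0},{"tx":0,"ty":0,"tz":0,"roll":0},{"tx":0,"ty":0,"tz":0,"roll":0},{"tx":0,"ty":0,"tz":0,"roll":0},{"tx":0,"ty":0,"tz":0,"roll":0}]' 72 20
cat > m.py <<'E'
from h import *
o=ctrl.get_obs();im,d=optics.get_image("wrist");c=cloud("wrist",d,T("wrist",o))
cv2.imwrite("pics/w5.png",im[:,:,::-1])
Y=np.array([.1498,.9887]);X=np.array([Y[1],-Y[0]]);l=(c[...,:2]-[.5312,-.0032])@np.c_[X,Y]
m=((abs(l[...,0])<.04)&(c[...,2]>.081)&(c[...,2]<.089)&(l[...,1]<-.07)&(l[...,1]>-.13)).astype(np.uint8)
k,L,s,ce=cv2.connectedComponentsWithStats(m)
for i in range(1,k):
    if s[i,4]>150: P=l[L==i];print(s[i],"x",np.percentile(P[:,0],[3,50,97]).round(4),"y",np.percentile(P[:,1],[3,50,97]).round(4))
m=(c[...,2]>.053)&(c[...,2]<.064)&(abs(l[...,0])<.03)&(l[...,1]>-.06);print("fence y",np.median(l[m][:,1])-.06)
E
python3 m.py
```

```text
t: 7.95
tool_pos: [0.525, -0.0978, 0.0472]
tool_rot: [2.379, 2.049, 0.002]
contact_force: [0.5, 0.3, 1.2]
opening: 0.0719
grip_force: 0.0
[ 172  258   35   71 2084] x [-0.0227 -0.0169 -0.0119] y [-0.1076 -0.0926 -0.0806]
[ 271  258   32   71 2047] x [0.0147 0.0199 0.0255] y [-0.1074 -0.0927 -0.0806]
[126 265  43  57 608] x [-0.0391 -0.0277 -0.0272] y [-0.1038 -0.0877 -0.0832]
fence y -0.09505059648474903
```

View pics/w5.png

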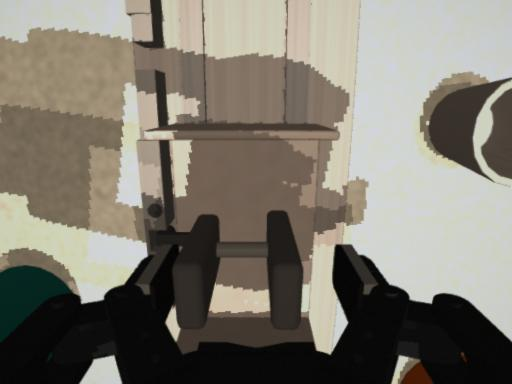

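In this picture the lever plate (196,270) and fixed plate (284,270) are 36.8 mm apart, the same as at the start (about 37 mm). That means the catch has dropped fully in. I open wide, lift clear and re-measure.

```bash
python3 -m handwheel '[{"tx":0,"ty":0,"tz":0,"roll":0},{"tx":0,"ty":0,"tz":0,"roll":0},{"tx":0,"ty":0,"tz":-10,"roll":0},{"tx":0,"ty":0,"tz":-25,"roll":0},{"tx":0,"ty":0,"tz":-30,"roll":0},{"tx":0,"ty":0,"tz":-30,"roll":0},{"tx":0,"ty":0,"tz":-30,"roll":0},{"tx":0,"ty":0,"tz":-15,"roll":0},{"tx":0,"ty":0,"tz":0,"roll":0},{"tx":0,"ty":0,"tz":0,"roll":0},{"tx":0,"ty":0,"tz":0,"roll":0}]' 85
python3 m.py; python3 - <<'E'
from h import *
a=np.load("d_scene.npz")["c"];s,d=optics.get_image("scene");C=cloud("scene",d,T("scene"))
for n,(u,v) in dict(bottle=(212,225),cap=(209,190),tub=(331,165),cup=(291,231)).items():
    A=a[v-2:v+3,u-2:u+3].reshape(-1,3);B=C[v-2:v+3,u-2:u+3].reshape(-1,3);print(n,np.median(A,0).round(4),np.median(B,0).round(4))
E
```

```text
t: 8.92
tool_pos: [0.5234, -0.0973, 0.1851]
tool_rot: [-2.379, -2.049, 0.002]
contact_force: [-0.5, 0.5, -0.3]
opening: 0.085
grip_force: 0.0
[219 179  16  36 522] x [-0.0229 -0.0172 -0.0119] y [-0.108  -0.094  -0.0808]
[266 179  16  36 534] x [0.0146 0.0201 0.0259] y [-0.1076 -0.0935 -0.0808]
fence y -0.0954923139979133
bottle [ 0.5328 -0.2329  0.1017] [ 0.5327 -0.2333  0.1013]
cap [ 0.509  -0.2136  0.2048] [ 0.5096 -0.2142  0.205 ]
tub [0.5802 0.1872 0.1056] [0.5803 0.1864 0.105 ]
cup [ 0.6448 -0.0415  0.0261] [ 0.6439 -0.0412  0.027 ]
```

View pics/w5.png

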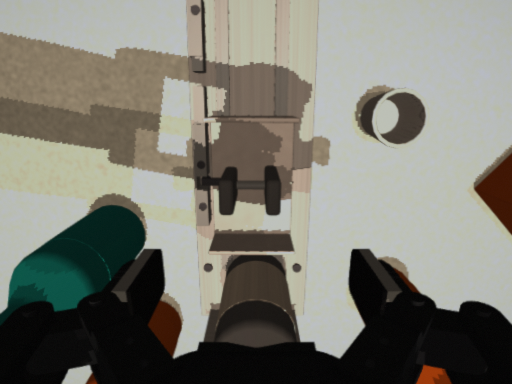

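The plates are 37.3 mm apart, as at the start. The pin sits in the notch at (205,183), between the screws at (201,165) and (203,207). The bottle, tub and cup have not moved, and the gripper is clear. I hand the job in.

```bash
python3 -c "
from station import ctrl
print(ctrl.finish_job())"
```

```text
the job is handed in; nothing more can be done
None
```

The divider is latched in the end notch on the tall bottle's side, about 95 mm from the middle notch, with the lever fully let go and the bottle, tub and cup unmoved; the job is handed in, but the hand-in gave no verdict.

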